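# Load a bearing under the spring flap of a hold-down nest

### The job

Load the bearing that lies in the lane of the hold-down nest, with the fingertips only: press the red plate with one fingertip to hold the yellow spring flap up, and with the other fingertip push the bearing along the lane under the flap until it is fully home against the end stop. Keep the flap up until the bearing is home, then let go so that the flap comes down on the bearing. Do not grasp or lift the bearing, and leave the other things where they are.

Things in the scene. Friction and masses are not known exactly. Their poses are not given: they have to be found in the camera images.
- nest: Hold-down nest fixed to the table: dark steel base 250 x 142 x 6 mm (x -153 to +97, y -50 to +92). Origin at table height on the lane's centre line; x = along the lane to the end stop, y = towards hinge and red plate, z up. Lane floor z 12, guides 66 mm apart, tops z 20; stop face x +76, top z 24. Hinge pin along x at y +42, z 32; posts at x -145, -30, +88, y 36 to 49, tops z 34.
- flap (a joint): Angle of the spring flap: 0 = closed (lip 5 mm above the lane floor bars the way; pushing the bearing against it does not open it), about 0.18 = resting on a bearing that is home, 0.30 clears the bearing, 0.42 = fully open, a hard stop (lip 13 mm above the bearing's top). Pressing the red plate down with up to 10 N (a fingertip drags on the slope) opens it; it springs shut when let go.
- lip (a point): Lower front edge of the yellow flap's lip, at its deep part (16 mm wide), 22 mm from the lane's centre line on the side away from the hinge; moves with the flap. The flap covers the lane from x +35 to +73, y -30 to +38 mm in the nest's frame; its top is 37 mm above the table when closed, 66 mm when fully open.
- press_point (a point): Fixed point at x -60, y +70, z 17.5 mm of the nest's frame, on the red plate's top when fully pressed: then level, y 54 to 84. At rest it slopes up outward, (y 56, z 24) to (y 79, z 36). It runs from x -140 to +32, so a fingertip can slide along it in step with the bearing; at z 17.5 a tip is 5.5 above the lane floor, 10 below the bearing's top.
- bearing_center (a point): Centre (half-way up) of the bearing to be loaded: a grey steel ball bearing, 62 mm across, 30 mm bore, 16 mm high, 0.2 kg, lying flat in the lane before the flap; its centre is 20 mm above the table.
- home (a point): Where the bearing's centre stands when it is home against the end stop: x +45, y 0, z 20 mm in the nest's frame.
- sealed_bearing: Bystander: another bearing, with a black seal, 62 mm across, 16 mm high, on the table beside the nest. Origin at the centre of its underside.
- worm_wheel: Bystander: bronze worm wheel on a stepped steel shaft, 79 mm across, 79 mm high, standing on the table beside the nest. Origin at the centre of its underside.
- seal: Bystander: black rubber shaft seal, 50 mm across, 9 mm high, on the table beside the red plate. Origin at the centre of its underside.
Things that resemble listed ones, but are neither listed nor needed, are in the scene too. What is shaped like the part that bears bearing_center but turquoise is not meant.

How it is judged:
On the way, in this order (a step that is already met when the one before it is completed fails the run):
1. the flap is held up while the bearing is still in front of it (value of joint flap above 0.28 rad and x of bearing_center in the frame of nest below 0.01 m), for 0.1 s.
2. the bearing is home against the stop with the flap still held up off it (value of joint flap above 0.25 rad and horizontal distance between bearing_center and home below 0.005 m), for 0.1 s.
At the end, for the whole second after the job is handed in: The bearing lies flat in the lane with its centre within 5 mm of home (against the end stop), at rest, and the flap has come down on it (flap angle 0.12 to 0.25 rad) (horizontal distance between bearing_center and home below 0.005 m and z of bearing_center in the frame of nest below 0.023 m and value of joint flap between 0.12 and 0.25 rad and velocity of joint flap below 0.05 rad/s and linear speed of bearing below 0.01 m/s); the robot touches nothing.
It fails at once if the bearing is lifted (more than 10 mm) or tipped (more than 0.35 rad) (z of bearing_center in the frame of nest above 0.03 m or angle between bearing_center's own z axis and vertical above 0.35 rad).
It fails at once if a bystander is moved by more than 20 mm (distance of any of sealed_bearing, worm_wheel, seal from where it was at the start of the episode above 0.02 m).
It also fails if it takes over 38 s, if anything falls off the work surface, if the arm or the gripper's body presses on something with over 40 N, if the wrist force passes 120 N, or if a joint passes its speed limit or range.

### The arm

A 6-joint arm with a two-finger parallel gripper is mounted at the origin on a cart in front of the work surface, level with it; the furniture and walls round the work are solid. World frame = base frame: x ahead of the robot, y to its left, z up, the work surface at z = 0. Lengths are in m, angles in rad, forces in N, time in s.
With the tool pointing down it reaches from about 0.275 to 0.875 m from the base axis. Payload 12.5 kg.
Tool frame: the origin (TCP) lies at the centre of the arm's flange, where the gripper is bolted on; the fingertips stand 173 mm ahead of it and the grasp point (between the pads) lies 155 mm ahead of it; x points along the fingers, y is the direction in which the jaws open and shut, and the axes are right-handed (so a half turn about x gives the same grasp; the last joint's range is limited). The gripper opens to 85 mm and grips with 20 to 120 N. Pads are 22 mm wide; open, the fingers measure 114 mm over their backs; the gripper's body (76 mm by 85 mm) begins 54 mm behind the grasp point. The pads swing forward as they close: fully open they stand 13 mm farther back than shut.
Start: joints at [1.187, 0.351, 1.652, -0, 1.139, -0.085], TCP at [0.162, 0.526, 0.405] pointing down, gripper open.
Joint ranges: [-2.75, 2.75], [-0.79, 2.1], [0.01, 2.65], [-1.57, 4.71], [0.07, 3.14], [-2.87, 2.87]. Speed limits (rad/s): [2.22, 2.22, 2.79, 3.14, 3.14, 3.14].

### API

Orientations are given as a 3x3 rotation matrix whose columns are the frame's x, y, z axes.
In Python, from rig import robot gives the robot as it stands.
- The arm moves only by the tool jog_arm, never from a script. Its argument "commands" is a list of rows, each a list of 5 numbers: the opening, from 0 (shut) to 1 (fully open), then the shift along the tool's x, y, z in cm, then the turn about the tool's x in rad. A call has 1 to 12 rows; each row shifts and turns the commanded pose from where the row before left it, along the tool's axes as they then stand; what a row does not reach is not made up. A row lasts 1/8 s, in which the tool goes at most 62.5 mm and 10.7 degrees, less where a joint would pass 70% of its speed; a pose out of reach is approached as far as the arm can. A call with a gripper value outside its range is refused whole. The fingers move at their own pace and stop on an object; "force" is the grip in N (left out, the last holds). Time passes only in rows, so rows that do not move let the fingers close. It gives the time, the measured TCP pose, the force and the opening at its end, in the units of the state.
- robot.get_state(): the state, without advancing time (a new reading comes with each control period).
- robot.camera(name): name is "side" or "top"; returns a dict with "frame" (400x640x3 uint8, red, green, blue), "K" (3x3 intrinsics, pixels), "dist_coeffs" ([k1, k2, p1, p2, k3] as OpenCV has them; the pictures are not rectified), "R" (3x3) and "t" (3): a world point X has camera coordinates R X + t. Camera axes: x right, y down, z forward; pixel columns grow to the right and rows downward; lengths in m; the calibration is good to about 2 mm. A picture is of the moment at which its call begins. There is no depth.
- robot.finish_job(): hands the job in, once; it reports no verdict.
Trained networks look in a picture, given as the dict that the camera call returned (one of the last four; its "shot" number tells which), for a name from the list of things; names that differ only in an ending like _2 or _b are one class to them, and where a whole thing is asked for, a point or a joint stands for the part that bears it (a point fixed in the world has none). Each returns a list of dicts, best first, with "confidence" (0 to 1); they miss things now and then, are a little off and sometimes report something else, mostly with a low value. They report only what shows in the picture. A call takes as long as a camera call. They do not tell look-alikes from the thing itself.
- robot.masks_of(thing, picture): "region" (400x640 bool, what is visible of it) and "extent" ([centre column, centre row, width, height] in pixels, round what is visible of it).
The state is a dict: "t": time; "qpos": joint angles; "joint_vel": joint speeds; "effort": joint torques, N m; "position": TCP position; "orientation": TCP orientation; "contact_force": force on the tool from outside, world axes, zero at the start; "torque": the same for the moment, N m; "grip_width": opening from 0.0 (shut) to 1.0 (fully open).
Only numpy, scipy, OpenCV 4.12 (cv2) and the standard library are available. Lean on these libraries where they do the work, as an engineer would, in place of code of your own. Each camera call takes 0.05 s, during which the arm holds its last target. There are 200 camera calls.

## Working session

There is one attempt and no reset: what is moved stays moved. The work goes in short steps, Python scripts to look and compute and a tool call to move; the robot and the scene stay as the last step left them, time stands still between calls to the robot, and variables do not carry over. Pictures are saved under pics/ and viewed, about 8 in all and at most 12, crops included, and the job is handed in when it is done.

Besides the shell and the picture viewer there is one more tool, called after "Emit:" as name(argument=value, ...), one argument or row to a line, values as JSON. jog_arm: Moves the arm, as the interface text tells. Its arguments: {"type":"object","properties":{"commands":{"type":"array","items":{"type":"array","items":{"type":"number"}}},"force":{"type":"number"}},"required":["commands"]}

```bash
mkdir -p pics; ls; cat > h.py <<'E'
import numpy as np, cv2
from rig import robot
def shot(n,f=None):
    c=robot.camera(n)
    if f: cv2.imwrite('pics/'+f,c['frame'][:,:,::-1])
    return c
def ray(c,px,z):
    u=cv2.undistortPoints(np.array(px,float).reshape(-1,1,2),np.array(c['K']),np.array(c['dist_coeffs'])).reshape(-1,2)
    R=np.array(c['R']);t=np.array(c['t']);o=-R.T@t
    d=np.c_[u,np.ones(len(u))]@R
    z=np.broadcast_to(z,(len(u),))
    return o+d*((z-o[2])/d[:,2])[:,None]
def proj(c,X):
    rv,_=cv2.Rodrigues(np.array(c['R'],float))
    return cv2.projectPoints(np.array(X,float).reshape(-1,1,3),rv,np.array(c['t'],float),np.array(c['K'],float),np.array(c['dist_coeffs'],float))[0].reshape(-1,2)
E
python3 - <<'E'
from h import *
np.set_printoptions(precision=4,suppress=True)
s=robot.get_state();print(s['t'],s['position'],s['orientation'],s['grip_width'])
for n in('top','side'):
    c=shot(n,n+'1.png');print(n,-np.array(c['R']).T@c['t'],c['R'][2])
    for k in('nest','bearing_center','flap','sealed_bearing','worm_wheel','seal'):
        for m in robot.masks_of(k,c)[:3]:print(k,m['confidence'],m['extent'],m['region'].sum())
E
```

```text
pics
0.0 [0.1618 0.5255 0.4042] [[-0.0004  0.2943  0.9557]
 [-0.0011  0.9557 -0.2943]
 [-1.     -0.0011 -0.0001]] 0.9974875051768082
top [0.3826 0.0865 1.0072] [ 0.1533 -0.0169 -0.988 ]
nest 0.89 [326.4, 175.9, 97.1, 136.3] 7870
bearing_center 0.96 [334.3, 188.6, 38.6, 32.7] 625
bearing_center 0.84 [317.6, 286.1, 33.0, 27.8] 539
bearing_center 0.75 [236.1, 169.8, 30.6, 31.3] 643
flap 0.64 [325.4, 169.9, 86.0, 104.0] 2943
sealed_bearing 0.63 [395.1, 226.2, 30.4, 34.3] 640
worm_wheel 0.8 [427.4, 164.1, 39.6, 38.6] 1311
worm_wheel 0.35 [395.3, 225.3, 28.6, 33.5] 611
seal 0.64 [277.6, 140.5, 24.9, 28.8] 255
side [ 0.3475 -0.8078  0.6608] [ 0.1923  0.8092 -0.5552]
nest 0.97 [330.8, 220.1, 122.4, 55.4] 5312
bearing_center 0.88 [225.2, 235.6, 30.2, 30.6] 595
bearing_center 0.85 [234.5, 261.2, 33.4, 25.9] 688
bearing_center 0.84 [316.4, 228.1, 32.7, 23.1] 559
flap 0.86 [331.3, 214.9, 106.4, 41.9] 1536
flap 0.37 [332.3, 222.5, 122.0, 52.0] 5231
flap 0.35 [347.9, 192.7, 22.0, 13.3] 113
sealed_bearing 0.6 [293.0, 276.4, 35.3, 26.5] 730
worm_wheel 0.59 [348.6, 193.3, 19.0, 10.7] 131
worm_wheel 0.33 [331.9, 222.1, 123.0, 54.1] 5198
seal 0.67 [331.6, 214.2, 99.0, 34.3] 1581
```

View pics/top1.png

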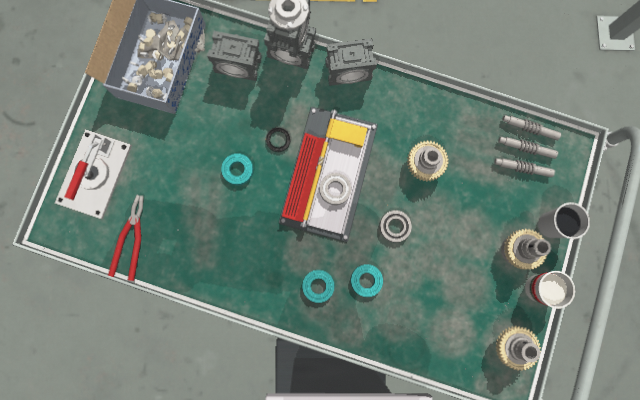

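View pics/side1.png

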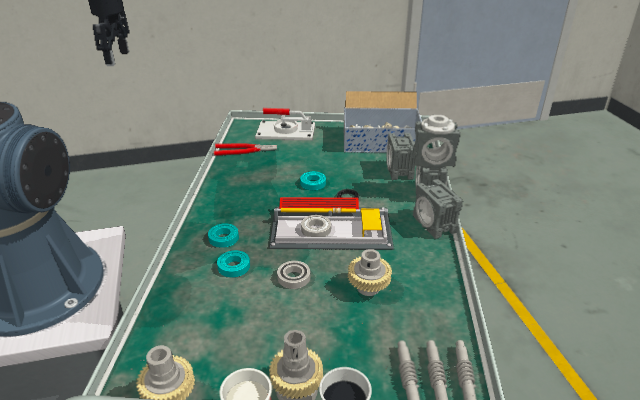

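The top view shows the nest around (327,175) with the lane running up the image (away from the robot). The red plate is on the left, the yellow flap at (348,133), and the bearing at (334,188). A turquoise decoy bearing and the seal are on the left; the sealed bearing and worm wheel are on the right. I'll crop in for the base corners.

```bash
python3 - <<'E'
from h import *
c=shot('top'); f=c['frame'][:,:,::-1]
a=cv2.resize(f[95:250,265:400],None,fx=5,fy=5,interpolation=cv2.INTER_CUBIC)[:,:675]
d=shot('side');g=d['frame'][:,:,::-1]
cv2.imwrite('pics/tc.png',a[:,:][:780]) if 0 else cv2.imwrite('pics/tc.png',cv2.resize(f[100:245,268:398],None,fx=4.1,fy=4.1,interpolation=cv2.INTER_CUBIC))
cv2.imwrite('pics/sc.png',cv2.resize(g[185:260,260:400],None,fx=5.7,fy=5.7,interpolation=cv2.INTER_CUBIC))
E
```

```text
(no output)
```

View pics/tc.png

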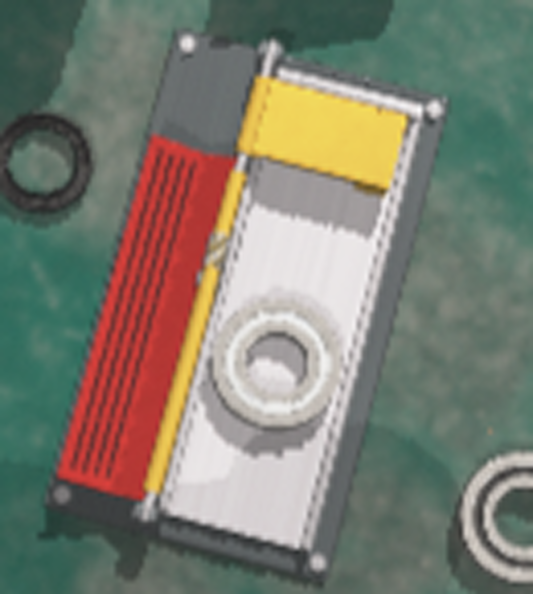

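View pics/sc.png

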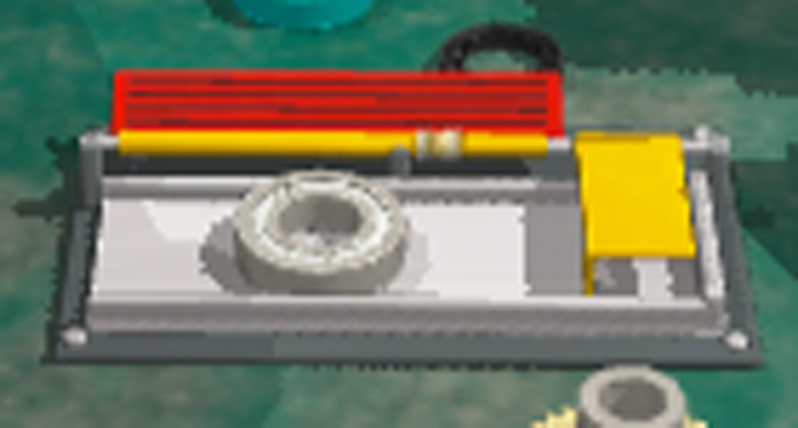

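The crops show the base corners, in tc px: (447,97), (178,33), (322,585) and (48,505). The bearing's top centre is at about (275,362) in tc and (320,222) in sc. Next I fit the pose.

```bash
python3 - <<'E'
from h import *
from scipy.optimize import least_squares
np.set_printoptions(precision=4,suppress=True)
T=shot('top');S=shot('side')
ft=lambda p:(np.array(p)+.5)/4.1-.5+[268,100]
fs=lambda p:(np.array(p)+.5)/5.7-.5+[260,185]
t=[((97,-50,6),(446,98)),((97,92,6),(178,34)),((-153,-50,6),(323,582)),((-145,42,34),(150,508)),((88,42,34),(272,47)),((32,79,36),(155,137)),((-140,79,36),(58,478))]
s=[((-153,-50,3),(48,360)),((97,-50,3),(760,360)),((-140,79,36),(115,72)),((32,79,36),(562,72)),((88,42,34),(712,133)),((-145,42,34),(93,138))]
def W(p,X):
    X=np.array(X,float)/1e3;c,sn=np.cos(p[2]),np.sin(p[2])
    return np.c_[p[0]+c*X[:,0]-sn*X[:,1],p[1]+sn*X[:,0]+c*X[:,1],X[:,2]]
def f(p):return np.r_[proj(T,W(p,[a for a,_ in t]))-ft([b for _,b in t]),proj(S,W(p,[a for a,_ in s]))-fs([b for _,b in s])].ravel()
r=least_squares(f,[.43,.1,-.2],loss='soft_l1');p=r.x
print(p,np.rad2deg(p[2]));print(f(p).reshape(-1,2))
c,sn=np.cos(p[2]),np.sin(p[2]);N=lambda w:np.array([[c,sn],[-sn,c]])@(w[:2]-p[:2])
print('bearing',N(ray(T,ft((275,362)),.028)[0]),N(ray(S,fs((320,222)),.028)[0]))
for C,n in((T,'top'),(S,'side')):
  for m in robot.masks_of('bearing_center',C)[:4]:
    w=ray(C,m['extent'][:2],.02)[0];print(n,w,N(w))
for k,h in(('seal',.005),('sealed_bearing',.008),('worm_wheel',.04)):
    for m in robot.masks_of(k,T)[:1]:print(k,N(ray(T,m['extent'][:2],h)[0]))
E
```

```text
[ 0.6038  0.0137 -0.2557] -14.651780608182618
[[ 0.57   -0.8764]
 [-1.1074 -2.9673]
 [ 0.1454 -0.5397]
 [-1.7607  0.121 ]
 [-0.8157 -0.126 ]
 [ 2.4568 -0.8268]
 [ 2.7502 -0.1813]
 [-0.3973 -0.8341]
 [-0.5602  0.1752]
 [-1.4643  0.4943]
 [-0.838   1.0113]
 [ 0.176   0.9726]
 [-1.2608 -0.6609]]
bearing [-0.0604 -0.0003] [-0.057  -0.0037]
top [0.5448 0.0259 0.02  ] [-0.0601 -0.0032]
top [ 0.3636 -0.0312  0.02  ] [-0.221  -0.1042]
top [0.3555 0.0615 0.02  ] [-0.2523 -0.0165]
top [0.5833 0.2219 0.02  ] [-0.0725  0.1962]
side [0.3615 0.0377 0.02  ] [-0.2404 -0.0381]
side [0.581  0.1966 0.02  ] [-0.0683  0.1712]
side [ 0.3711 -0.0486  0.02  ] [-0.2094 -0.1191]
side [0.5462 0.0206 0.02  ] [-0.0575 -0.0079]
seal [0.0071 0.1348]
sealed_bearing [-0.0991 -0.1384]
worm_wheel [ 0.0333 -0.1648]
```

```bash
cat >> h.py <<'E'
from scipy.optimize import least_squares
np.set_printoptions(precision=4,suppress=True)
ft=lambda p:(np.array(p)+.5)/4.1-.5+[268,100]
fs=lambda p:(np.array(p)+.5)/5.7-.5+[260,185]
def W(p,X):
    X=np.array(X,float)/1e3;c,sn=np.cos(p[2]),np.sin(p[2])
    return np.c_[p[0]+c*X[:,0]-sn*X[:,1],p[1]+sn*X[:,0]+c*X[:,1],X[:,2]]
def N(p,w):
    c,sn=np.cos(p[2]),np.sin(p[2]);return np.array([[c,sn],[-sn,c]])@(np.array(w)[:2]-p[:2])*1e3
E
python3 - <<'E'
from h import *
T=shot('top');S=shot('side')
t=[((97,-50,6),(446,98)),((97,92,6),(178,30)),((-153,-50,6),(323,582)),((-145,42,34),(150,508)),((88,42,34),(272,47)),((32,86,36),(155,137)),((-140,86,36),(58,478))]
s=[((-153,-50,3),(48,360)),((97,-50,3),(760,360)),((-140,86,36),(115,72)),((32,86,36),(562,72)),((88,42,34),(712,133)),((-145,42,34),(93,138))]
for tt,ss in((t,s),(t,[]),([],s)):
    def f(p):return np.r_[(proj(T,W(p,[a for a,_ in tt]))-ft([b for _,b in tt])) if tt else np.zeros((0,2)),(proj(S,W(p,[a for a,_ in ss]))-fs([b for _,b in ss])) if ss else np.zeros((0,2))].ravel()
    p=least_squares(f,[.6,.01,-.25],loss='soft_l1').x
    print(p);print(f(p).reshape(-1,2).T)
    print('b',N(p,ray(T,ft((275,362)),.028)[0]),N(p,ray(S,fs((320,222)),.028)[0]))
    if tt and ss: np.save('p.npy',p)
p=np.load('p.npy');st=robot.get_state();R=np.array(st['orientation']);a=np.arctan2(R[1,1],R[0,1])-np.pi/2
print('turn about tool x',-(p[2]-a)); tg=W(p,[[-114,35,250]])[0];print(tg,R.T@(tg-st['position'])*100)
E
```

```text
[ 0.6034  0.0121 -0.2525]
[[ 1.2466 -0.4899  1.2475 -0.6845 -0.1435 -0.2227  0.2809 -0.3816 -0.3701
  -1.386  -1.0553  0.2081 -1.3743]
 [-0.8119 -1.7202 -0.3678  0.4439  0.0826 -1.4317 -0.7367 -0.1449  0.611
  -0.7366 -0.3662  1.3515 -0.0803]]
b [-60.5148   1.5686] [-57.1295  -1.7989]
[ 0.6021  0.0123 -0.2546]
[[ 1.2487 -0.4656  0.9827 -0.9307 -0.1365 -0.2672  0.0488]
 [-0.113  -1.1628  0.3166  1.0469  0.7046 -0.8582 -0.1802]]
b [-59.1867   1.5932] [-55.7943  -1.7673]
[ 0.6051  0.0123 -0.2494]
[[ 0.4959  0.4559 -0.7738 -0.4638  0.8608 -0.678 ]
 [-0.1814  0.3262 -0.7777 -0.5428  1.1157 -0.1195]]
b [-62.1065   1.1517] [-58.7317  -2.2264]
turn about tool x -0.04631409055293678
[0.5018 0.0744 0.25  ] [ 15.4698 -33.1151  45.7665]
```

Emit:
jog_arm(
  commands=[
    [0.65, 1.2, -2.8, 3.8, 0],
    [0.65, 1.2, -2.8, 3.8, 0],
    [0.65, 1.2, -2.8, 3.8, 0],
    [0.65, 1.2, -2.8, 3.8, 0],
    [0.65, 1.2, -2.8, 3.8, 0],
    [0.65, 1.2, -2.8, 3.8, 0],
    [0.65, 1.2, -2.8, 3.8, 0],
    [0.65, 1.2, -2.8, 3.8, 0],
    [0.65, 1.2, -2.8, 3.8, 0],
    [0.65, 1.2, -2.8, 3.8, 0],
    [0.65, 1.2, -2.8, 3.8, 0],
    [0.65, 1.2, -2.3, 3.8, -0.046],
  ],
)

```text
t: 2.75
position: [0.5011, 0.0735, 0.2604]
orientation: [[0.0, 0.25, 0.968], [0.0, 0.968, -0.25], [-1.0, 0.0, 0.0]]
contact_force: [0.3, 1.0, -0.2]
grip_width: 0.648
```

Emit:
jog_arm(
  commands=[
    [0.65, 0, 0, 0, 0],
    [0.65, 0, 0, 0, 0],
  ],
)

```text
t: 3.0
position: [0.5, 0.0753, 0.2607]
orientation: [[-0.0, 0.251, 0.968], [0.0, 0.968, -0.251], [-1.0, -0.0, -0.0]]
contact_force: [-0.5, -0.7, 0.8]
grip_width: 0.645
```

```bash
python3 - <<'E'
from h import *
p=np.load('p.npy');st=robot.get_state();R=np.array(st['orientation'])
print(st['t'],st['position'],N(p,st['position']),-(p[2]-np.arctan2(R[1,1],R[0,1])+np.pi/2),st['grip_width'],st['contact_force'],R[:,0])
S=shot('side');T=shot('top')
a=cv2.resize(S['frame'][130:270,240:400,::-1],None,fx=4,fy=4,interpolation=cv2.INTER_CUBIC)
cv2.imwrite('pics/a.png',a)
E
```

```text
3.0 [0.5    0.0753 0.2607] [-115.9657   35.348 ] -0.0009728239008088835 0.6451289266738686 [-0.4902 -0.6848  0.7847] [-0.0004  0.0001 -1.    ]
```

View pics/a.png

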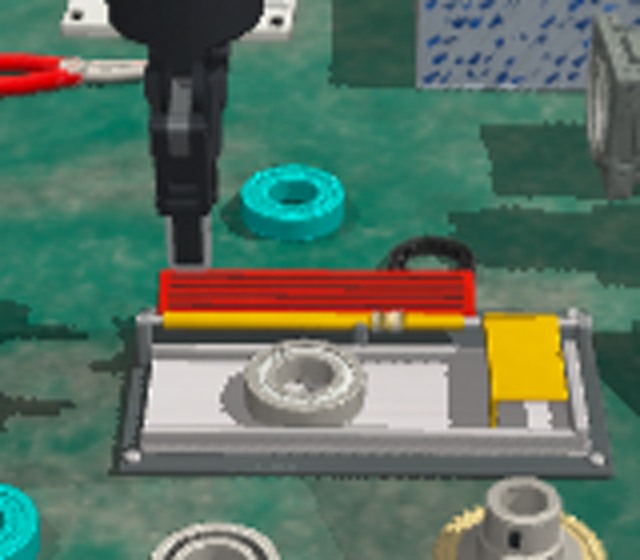

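The side view shows the gripper over the rear of the lane, with the near fingertip's lower end at crop (190,268). I'll compare that with the prediction.

```bash
python3 - <<'E'
from h import *
p=np.load('p.npy');S=shot('side')
for X in ((-116,0,88),(-116,-7,88),(-127,-7,88),(-105,-7,88),(-116,-7,93)):print(X,(proj(S,W(p,[X]))[0]-[240,130])*4)
E
```

```text
(-116, 0, 88) [184.3303 274.3363]
(-116, -7, 88) [183.4616 282.1825]
(-127, -7, 88) [161.281  282.0751]
(-105, -7, 88) [205.6527 282.2899]
(-116, -7, 93) [183.1017 273.7821]
```

Emit:
jog_arm(
  commands=[
    [0.65, 1.5, 0, 0, 0],
    [0.65, 1.5, 0, 0, 0],
    [0.65, 1.5, 0, 0, 0],
    [0.65, 1.0, 0, 0, 0],
    [0.65, 0.5, 0, 0, 0],
    [0.65, 0.3, 0, 0, 0],
    [0.65, 0.3, 0, 0, 0],
    [0.65, 0, 0, 0, 0],
  ],
)

```text
t: 4.15
position: [0.5003, 0.0749, 0.1949]
orientation: [[0.0, 0.25, 0.968], [-0.0, 0.968, -0.25], [-1.0, -0.0, 0.0]]
contact_force: [-2.0, -2.8, 3.2]
grip_width: 0.652
```

```bash
python3 - <<'E'
from h import *
st=robot.get_state();print(st['contact_force'],st['torque'])
S=shot('side');T=shot('top')
f=lambda F,y0,x0:cv2.resize(F['frame'][y0:y0+100,x0:x0+130,::-1],None,fx=4,fy=5,interpolation=cv2.INTER_CUBIC)
a=cv2.resize(S['frame'][175:265,260:400,::-1],None,fx=5,fy=5,interpolation=cv2.INTER_CUBIC)
cv2.imwrite('pics/b.png',a)
E
```

```text
[-2.0132 -2.7957  3.175 ] [-0.2676  0.1995  0.0002]
```

View pics/b.png

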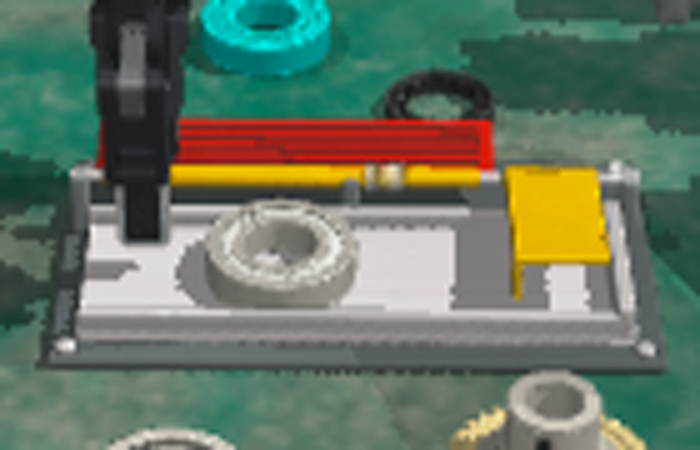

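The near tip is in the lane, about 8 mm behind the bearing (crop 143,243 against the bearing edge at 207). Contact with the red plate has just begun, and the flap is still nearly closed.

Emit:
jog_arm(
  commands=[
    [0.65, 0.3, 0, 0, 0],
    [0.65, 0.3, 0, 0, 0],
    [0.65, 0.2, 0, 0, 0],
    [0.65, 0, 0, 0, 0],
  ],
)

```text
t: 4.75
position: [0.5004, 0.0747, 0.1871]
orientation: [[0.001, 0.25, 0.968], [-0.0, 0.968, -0.25], [-1.0, -0.0, 0.001]]
contact_force: [-2.6, -6.9, 8.9]
grip_width: 0.652
```

Emit:
jog_arm(
  commands=[
    [0.65, 0.2, 0, 0, 0],
    [0.65, 0, 0, 0, 0],
  ],
)

```text
t: 5.0
position: [0.5005, 0.0747, 0.1861]
orientation: [[0.001, 0.25, 0.968], [-0.0, 0.968, -0.25], [-1.0, -0.0, 0.001]]
contact_force: [-7.2, -7.1, 23.7]
grip_width: 0.651
```

```bash
python3 - <<'E'
from h import *
st=robot.get_state();print(st['contact_force'],st['torque'])
S=shot('side')
a=cv2.resize(S['frame'][175:265,260:400,::-1],None,fx=5,fy=5,interpolation=cv2.INTER_CUBIC)
cv2.imwrite('pics/c.png',a)
p=np.load('p.npy')
for k,(y,z) in dict(closed=(-22,17)).items():
  for th in(0,.2,.3,.36,.42):
    r=np.array([y-42,z-32.]);c,s=np.cos(th),np.sin(th);q=np.array([c*r[0]+s*r[1],-s*r[0]+c*r[1]])+[42,32]
    print(th,q,(proj(S,W(p,[[35,*q],[51,*q]]))-[260,175])*5)
E
```

```text
[-7.2367 -7.1308 23.6963] [-0.5832  1.0471  0.1881]
0 [-22.  17.] [[505.0673 295.3308]
 [544.5276 295.5412]]
0.2 [-23.7043  30.0138] [[506.7795 272.2595]
 [546.5685 272.4685]]
0.3 [-23.5743  36.5832] [[507.5076 258.9829]
 [547.433  259.1909]]
0.36 [-23.1815  40.5071] [[507.8978 250.5388]
 [547.8951 250.7461]]
0.42 [-22.5541  44.4003] [[508.2508 241.7767]
 [548.3119 241.9832]]
```

View pics/c.png

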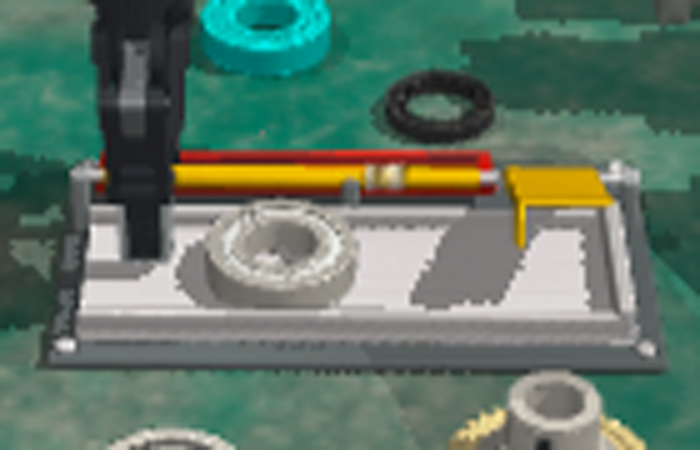

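Flap at about 0.4 (lip at crop row 248) and resting on its hard stop. I'll ease off 1.5 mm and start the push.

Emit:
jog_arm(
  commands=[
    [0.65, -0.15, 0, 0, 0],
    [0.65, 0, 0, 0.3, 0],
    [0.65, 0, 0, 0.5, 0],
    [0.65, 0, 0, 0.5, 0],
    [0.65, 0, 0, 0.5, 0],
    [0.65, 0, 0, 0.7, 0],
    [0.65, 0, 0, 0.7, 0],
    [0.65, 0, 0, 0.7, 0],
  ],
)

```text
t: 6.05
position: [0.5376, 0.0657, 0.1866]
orientation: [[-0.002, 0.25, 0.968], [0.001, 0.968, -0.25], [-1.0, -0.0, -0.002]]
contact_force: [-7.7, 1.9, 13.1]
grip_width: 0.653
```

Emit:
jog_arm(
  commands=[
    [0.65, 0, 0, 0.7, 0],
    [0.65, 0, 0, 0.7, 0],
    [0.65, 0, 0, 0.7, 0],
    [0.65, 0, 0, 0.7, 0],
    [0.65, 0, 0, 0.5, 0],
    [0.65, 0, 0, 0, 0],
  ],
)

```text
t: 6.8
position: [0.57, 0.0573, 0.1867]
orientation: [[-0.0, 0.25, 0.968], [0.001, 0.968, -0.25], [-1.0, 0.0, -0.0]]
contact_force: [-5.0, 1.2, 9.3]
grip_width: 0.65
```

```bash
python3 - <<'E'
from h import *
p=np.load('p.npy');st=robot.get_state();print(st['contact_force'],N(p,st['position']))
S=shot('side')
a=cv2.resize(S['frame'][175:265,260:400,::-1],None,fx=5,fy=5,interpolation=cv2.INTER_CUBIC)
cv2.imwrite('pics/d.png',a)
E
```

```text
[-4.9675  1.1866  9.3231] [-43.6907  35.4826]
```

View pics/d.png

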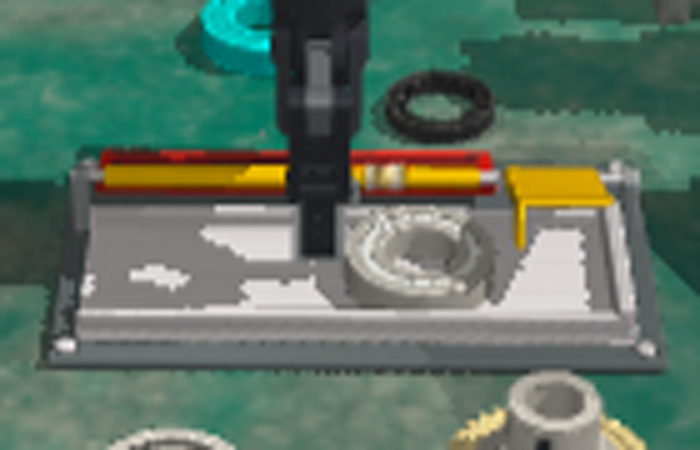

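The flap stays up, and the bearing is centred at about x −5 (crop 420,250) with its front edge nearing the flap. The finger is still clear of everything.

Emit:
jog_arm(
  commands=[
    [0.65, 0, 0, 0.5, 0],
    [0.65, 0, 0, 0.7, 0],
    [0.65, 0, 0, 0.7, 0],
    [0.65, 0, 0, 0.7, 0],
    [0.65, 0, 0, 0.6, 0],
    [0.65, 0, 0, 0.5, 0],
    [0.65, 0, 0, 0.4, 0],
    [0.65, 0, 0, 0.2, 0],
    [0.65, 0, 0, 0, 0],
  ],
)

```text
t: 7.98
position: [0.6114, 0.0467, 0.1867]
orientation: [[-0.001, 0.25, 0.968], [0.001, 0.968, -0.25], [-1.0, 0.0, -0.001]]
contact_force: [-6.7, 1.0, 10.3]
grip_width: 0.654
```

Emit:
jog_arm(
  commands=[
    [0.65, 0, 0, 0.2, 0],
    [0.65, 0, 0, 0.2, 0],
    [0.65, 0, 0, 0, 0],
  ],
)

```text
t: 8.35
position: [0.6152, 0.0457, 0.1867]
orientation: [[-0.001, 0.25, 0.968], [0.001, 0.968, -0.25], [-1.0, 0.0, -0.001]]
contact_force: [-6.7, 2.0, 10.9]
grip_width: 0.647
```

Emit:
jog_arm(
  commands=[
    [0.65, 0, 0, 0.2, 0],
    [0.65, 0, 0, 0.1, 0],
    [0.65, 0, 0, 0, 0],
  ],
)

```text
t: 8.72
position: [0.617, 0.0454, 0.1866]
orientation: [[-0.006, 0.25, 0.968], [0.001, 0.968, -0.25], [-1.0, -0.0, -0.006]]
contact_force: [-17.5, 4.9, 18.2]
grip_width: 0.647
```

Emit:
jog_arm(
  commands=[
    [0.65, 0, 0, 0.1, 0],
    [0.65, 0, 0, 0.1, 0],
    [0.65, 0, 0, 0, 0],
  ],
)

```text
t: 9.1
position: [0.618, 0.0452, 0.1865]
orientation: [[-0.01, 0.25, 0.968], [0.002, 0.968, -0.25], [-1.0, -0.001, -0.01]]
contact_force: [-24.7, 8.0, 25.4]
grip_width: 0.646
```

```bash
python3 - <<'E'
from h import *
p=np.load('p.npy');st=robot.get_state();print(st['contact_force'],N(p,st['position']))
S=shot('side')
a=cv2.resize(S['frame'][175:265,260:400,::-1],None,fx=5,fy=5,interpolation=cv2.INTER_CUBIC)
cv2.imwrite('pics/e.png',a)
E
```

```text
[-24.7499   8.0486  25.4011] [ 5.8324 35.7209]
```

View pics/e.png

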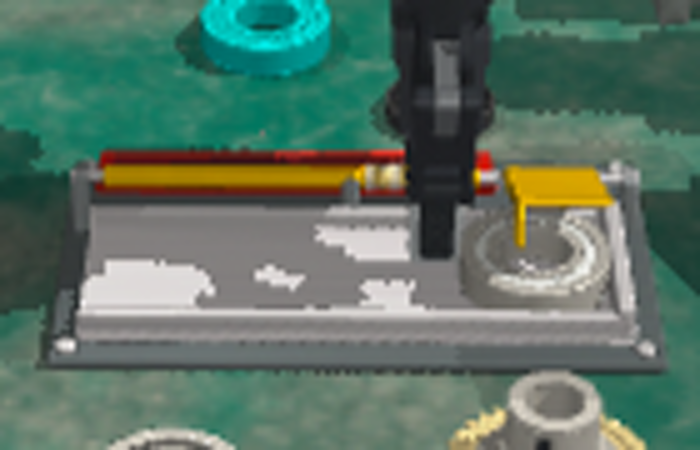

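The bearing sits against the stop (crop 462–610) under the raised flap. The push force rose from 7 to 25 N without travel, so the bearing is home. I'll back off 6 mm and then lift away.

Emit:
jog_arm(
  commands=[
    [0.65, 0, 0, -0.4, 0],
    [0.65, 0, 0, -0.4, 0],
    [0.65, 0, 0, -0.2, 0],
    [0.65, -0.5, 0, 0, 0],
    [0.65, -0.5, 0, 0, 0],
    [0.65, -1, 0, 0, 0],
    [0.65, -2, 0, 0, 0],
    [0.65, -4, 0, 0, 0],
    [0.65, -4, 0, 0, 0],
    [0.65, 0, 0, -4, 0],
    [0.65, 0, 0, -4, 0],
    [0.65, 0, 0, 0, 0],
  ],
)

```text
t: 10.65
position: [0.5314, 0.0671, 0.3074]
orientation: [[-0.0, 0.249, 0.968], [0.0, 0.968, -0.249], [-1.0, -0.0, -0.0]]
contact_force: [0.6, 0.1, 0.8]
grip_width: 0.651
```

```bash
python3 - <<'E'
from h import *
p=np.load('p.npy');st=robot.get_state();print(st['t'],st['contact_force'],N(p,st['position']),st['position'])
S=shot('side');T=shot('top')
print((proj(S,W(p,[[45,0,28],[14,0,28],[35,-23.7,30]]))-[260,175])*5)
for C in(S,T):
  for m in robot.masks_of('bearing_center',C)[:4]:print(m['confidence'],N(p,ray(C,m['extent'][:2],.02)[0]))
a=cv2.resize(S['frame'][175:265,260:400,::-1],None,fx=5,fy=5,interpolation=cv2.INTER_CUBIC)
cv2.imwrite('pics/f.png',a)
E
```

```text
10.65 [0.5547 0.0596 0.7744] [-83.5144  35.2479] [0.5314 0.0671 0.3074]
[[527.5267 241.3961]
 [451.952  241.0026]
 [506.7773 272.2805]]
0.73 [-69.2192 171.3224]
0.7 [46.4668 -2.3705]
0.62 [-239.7874  -33.3447]
0.58 [-208.9939 -112.1423]
0.72 [-75.3771 193.8756]
```

View pics/f.png

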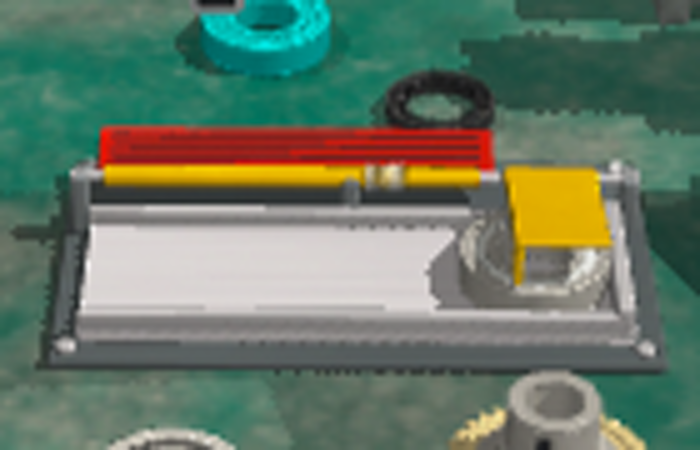

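The flap has come down on the bearing (lip at crop 518,283), the bearing is still against the stop, and the gripper is clear. Handing in.

```bash
python3 -c "
from rig import robot
print(robot.finish_job())"
```

```text
the job is handed in; nothing more can be done
None
```

The bearing is loaded: it stands home against the end stop with the flap resting on it. I handed the job in at about 10.7 s of the 38 s; no verdict was reported.

**What I did:** I opened the gripper to 0.65. One fingertip pressed the red plate until the flap stood at about 0.4 rad. The other pushed the bearing along the lane until the push force rose from about 7 N to 25 N with almost no further travel. I then backed off and lifted clear.

**Last checks:**
- **Bearing:** the side camera put its centre at x +46.5, y −2.4 mm in the nest's frame, against home at +45, 0. That is within the calibration and fit error of about 2–3 mm.
- **Flap:** its lip rests on the bearing in the picture. I estimated the angle by eye, not by measuring it.
- **Contact:** the force on the tool was about 1 N, which is the noise level.
- **Bystanders:** the seal was in the same place in the last picture. The sealed bearing and worm wheel were nowhere near the arm's path, but I did not measure them again.

**Disagreement:** the top camera's detector did not report the loaded bearing in the last picture, so the final position rests on the side view and the force rise. The bearing's rear edge also lay about 3 mm further along the lane than projected. Before the push I had seen the same offset at the fingertip, so I took it as an error in the nest fit.

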